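# Lid every vessel around the turntable

## Task

Put each of the four wooden lids on the vessel it fits: the three round ones, by size, on the aluminium pot, the red bowl and the small white dish, and the oblong one lengthways on the oblong spice tin. Each lid's plug must be down inside the rim so that the lid lies level on its vessel, let go. Leave the vessels standing where they are, and do not disturb the wooden spoon or the pepper mill.

Things in the scene. Friction and masses are not known exactly. Their poses are not given: they have to be found in the camera images.
- lid_large_knob (a point): Largest of three round wooden lids, lying plug down. Plate 138 mm across, 9 thick; under it a round plug 110 mm across, 7 deep; on top a round upright knob 24 mm across, 34 tall. Fits the aluminium pot. Point: centre of the knob, half-way up, on the lid's axis: 17 mm above the plate's top, 26 above the plate's underside (which rests on the rim), 33 above the plug's underside. z up.
- lid_medium_knob (a point): Middle-sized of three round wooden lids, lying plug down. Plate 112 mm across, 9 thick; under it a round plug 78 mm across, 7 deep; on top a round upright knob 24 mm across, 34 tall. Fits the red bowl. Point: centre of the knob, half-way up, on the lid's axis: 17 mm above the plate's top, 26 above the plate's underside (which rests on the rim), 33 above the plug's underside. z up.
- lid_small_knob (a point): Smallest of three round wooden lids, lying plug down. Plate 80 mm across, 9 thick; under it a round plug 52 mm across, 7 deep; on top a round upright knob 24 mm across, 34 tall. Fits the small white dish. Point: centre of the knob, half-way up, on the lid's axis: 17 mm above the plate's top, 26 above the plate's underside (which rests on the rim), 33 above the plug's underside. z up.
- lid_oblong_knob (a point): Oblong wooden lid, lying plug down. Plate 98 x 68 mm, 9 thick; under it a plug 72 x 42 mm, 7 deep; on top an upright bar grip 40 long, 16 thick, 34 tall, along the lid's length. Fits the spice tin either way round. Point: centre of the grip, half-way up: 17 mm above the plate's top, 26 above the plate's underside (rests on the rim), 33 above the plug's underside. x along the length, z up.
- pot_rim (a point): Open aluminium pot with two small dark side handles, on the worktop beside the turntable: 130 mm across the rim, 124 mm inside, 70 mm high; the handles reach 86 mm out from its axis, below the rim. The point is the centre of the mouth, level with the rim; z is up. Loose and not heavy.
- bowl_rim (a point): Open red melamine bowl, 104 mm across the rim, about 96 mm inside the rim and 91 mm inside at 8 mm depth, 45 mm high, on a foot 60 mm across. It stands on the plate of a pale green round turntable (336 mm across, plate top 24 mm above the worktop; it turns only stiffly). The point is the centre of the mouth, level with the rim; z is up. Loose and not heavy.
- dish_rim (a point): Small open white ceramic dish, 72 mm across the rim, 64 mm inside, 35 mm high. It stands on the plate of a pale green round turntable (336 mm across, plate top 24 mm above the worktop; it turns only stiffly). The point is the centre of the mouth, level with the rim; z is up. Loose and not heavy.
- tin_rim (a point): Open oblong steel spice tin, 90 x 60 mm outside, 84 x 54 mm inside, 70 mm high. It stands on the plate of a pale green round turntable (336 mm across, plate top 24 mm above the worktop; it turns only stiffly). The point is the centre of the mouth, level with the rim; z is up. Loose and not heavy. x runs along its length, y across.
- spoon_grip (a point): Bystander: wooden spoon 240 mm long, lying on the worktop beyond the work. The point is on its handle.
- mill: Bystander: dark wooden pepper mill, 56 mm across and 145 mm tall, standing past the turntable at the robot's left. The origin is the centre of its underside.
Things that resemble listed ones, but are neither listed nor needed, are in the scene too. Leave any turquoise look-alike of the part that bears lid_medium_knob alone.

How it is judged (in metres and radians):
At the end, for the whole second after the job is handed in: Each lid at rest on its own vessel: knob centre within 12 mm sideways of the mouth's centre and 22 to 30 mm above the rim (seated: 26), lid and vessel level within 0.08 rad, oblong lid within 0.25 rad of the tin's length (either way), each vessel within 30 mm of where it began (horizontal distance between lid_large_knob and pot_rim below 0.012 m and z of lid_large_knob in the frame of pot_rim between 0.022 and 0.03 m and angle between each of lid_large_knob, pot_rim, lid_medium_knob, bowl_rim, lid_small_knob, dish_rim, lid_oblong_knob, tin_rim's own z axis and vertical below 0.08 rad and linear speed of each of lid_large, lid_medium, lid_small, lid_oblong below 0.02 m/s and distance of each of pot_rim, bowl_rim, dish_rim, tin_rim from where it was at the start of the episode below 0.03 m and horizontal distance between lid_medium_knob and bowl_rim below 0.012 m and z of lid_medium_knob in the frame of bowl_rim between 0.022 and 0.03 m and horizontal distance between lid_small_knob and dish_rim below 0.012 m and z of lid_small_knob in the frame of dish_rim between 0.022 and 0.03 m and horizontal distance between lid_oblong_knob and tin_rim below 0.012 m and z of lid_oblong_knob in the frame of tin_rim between 0.022 and 0.03 m and angle between the x axis of lid_oblong_knob and the x axis of tin_rim, either way round below 0.25 rad); the robot touches nothing.
It fails at once if a vessel is pushed more than 30 mm from its place or tipped (distance of any of pot_rim, bowl_rim, dish_rim, tin_rim from where it was at the start of the episode above 0.03 m or angle between any of pot_rim, bowl_rim, dish_rim, tin_rim's own z axis and vertical above 0.35 rad).
It fails at once if the wooden spoon is moved more than 30 mm (distance of spoon_grip from where it was at the start of the episode above 0.03 m).
It fails at once if the pepper mill is moved more than 30 mm or tipped (distance of mill from where it was at the start of the episode above 0.03 m or angle between mill's own z axis and vertical above 0.35 rad).
It also fails if it takes over 115 s, if anything falls off the work surface, if the arm or the gripper's body presses on something with over 40 N, if the wrist force passes 120 N, or if a joint passes its speed limit or range.

## Robot

A 6-joint arm with a two-finger parallel gripper is mounted at the origin on the work surface. World frame = base frame: x ahead of the robot, y to its left, z up, the work surface at z = 0. Lengths are in mm, angles in rad, forces in N, time in s.
With the tool pointing down it reaches from about 325 to 875 mm from the base axis. Payload 4.4 kg.
Tool frame: the origin (TCP) lies on the centre line of the jaws, within the pads' length; the fingertips stand ahead of it and the grasp point (between the pads) lies 6 mm ahead of it (ctrl.tcp_to_tips is the z of the fingertips in the tool frame, in mm); z points along the fingers, y is the line along which they close (so a half turn about z gives the same grasp; the last joint's range is limited). The gripper opens to 85 mm and grips with 20 to 120 N. Pads are 22 mm wide; open, the fingers measure 114 mm over their backs; the gripper's body (76 mm by 85 mm) begins 54 mm behind the grasp point. The pads swing forward as they close: fully open they stand 13 mm farther back than shut.
Start: joints at [1.095, 0.207, 1.542, -0, 1.393, -0.15], TCP at [183.503, 544.935, 256.282] pointing down, gripper open.
Joint ranges: [-2.73, 2.73], [-0.86, 2.22], [0.23, 2.46], [-1.11, 4.25], [0.08, 2.63], [-2.82, 2.82]. Speed limits (rad/s): [2.79, 2.79, 3.14, 3.14, 3.14, 3.14].

## Interface

Orientations are given as a 3x3 rotation matrix whose columns are the frame's x, y, z axes.
In Python, from plant import ctrl, sensors, optics gives the robot as it stands. Calls block until the motion is done:
- ctrl.move_ptp(position, orientation): joint-space move of the TCP to a pose.
- ctrl.move_l(position, rot=None, vel=150, threshold=None): straight line of the TCP; rot=None keeps the orientation; vel is the mean speed in mm/s. With threshold (N) it stops when the force on the tool has changed by that much, and returns True; else False.
- ctrl.set_joints(angles): joint-space move.
- ctrl.gripper_to(opening, force=None): finger opening in mm; force is the grip in N (None keeps the last); returns when the fingers have stopped.
- ctrl.hold(seconds).
- ctrl.solve_ik(position, orientation): joint angles nearest the present ones, or None.
- sensors.read_state(): the state.
- optics.grab_frame(name): name is "scene" or "side" or "wrist"; returns (picture, depth): 420x560x3 uint8, red, green, blue; 420x560 float32, mm along the optical axis (not along the pixel's ray), 0 where there is no reading.
- optics.camera_params(name): a dict with "mtx" (3x3 intrinsics, pixels), "R" (3x3) and "t" (3): a world point X has camera coordinates R X + t; the wrist camera has in their place "T_tool_cam" (4x4, takes a point from camera to tool coordinates, whose origin is the TCP and whose axes are the flange's). Camera axes: x right, y down, z forward; pixel columns grow to the right and rows downward; lengths in mm; the calibration is good to about 2 mm. A picture is of the moment at which its call begins: read the wrist's pose just before it. camera_params takes no time and is no camera call.
A pose or a line that the arm cannot do raises ctrl.MotionError and nothing moves.
- ctrl.finish_job(): hands the job in; it is judged then, once.
The state is a dict: "t": time; "q": joint angles; "qvel": joint speeds; "tau": joint torques, N m; "eef_pos": TCP position; "eef_rot": TCP orientation; "force": force on the tool from outside, world axes, zero at the start; "wrist_torque": the same for the moment, N m; "grip_width": finger opening in mm; "grasp_force": force on a finger pad.
Only numpy, scipy, OpenCV 4.12 (cv2) and the standard library are available. Lean on these libraries where they do the work, as an engineer would, in place of code of your own. Each camera call takes 0.05 s, during which the arm holds its last target. There are 200 camera calls.

## Working session

There is one attempt and no reset: what is moved stays moved. The work goes in short steps, each a Python script; the robot and the scene stay as the last script left them, time stands still between calls to the robot, and variables do not carry over. Pictures are saved under pics/ and viewed, at most 14 in all, crops included, and the job is handed in when it is done.

```bash
ls; mkdir -p pics; python3 - <<'E'
from plant import ctrl,sensors,optics
import cv2,numpy as np
s=sensors.read_state();print(s['t'],s['eef_pos'],s['eef_rot'],s['grip_width'],ctrl.tcp_to_tips)
for n in("scene","side","wrist"):
    p,d=optics.grab_frame(n);cv2.imwrite(f"pics/{n}0.png",p[...,::-1]);np.savez(f"pics/{n}0.npz",p=p,d=d)
    print(n,optics.camera_params(n))
E
```

```text
pics
0.0 [183.19246171 544.28873879 255.09540377] [[-9.47698960e-01  3.19163721e-01 -1.09571564e-03]
 [ 3.19165383e-01  9.47696750e-01 -2.08033510e-03]
 [ 3.74438656e-04 -2.32124591e-03 -9.99997236e-01]] 85.57515385065528 25.0
scene {'mtx': array([[412.83011486,   0.        , 270.46386874],
       [  0.        , 412.83011486, 210.47481884],
       [  0.        ,   0.        ,   1.        ]]), 'R': array([[-0.84311879,  0.53772517,  0.00153251],
       [ 0.40495645,  0.6368158 , -0.65610663],
       [-0.35378097, -0.55255522, -0.75466665]]), 't': array([ 450.51134984, -181.75589899, 1730.90010366])}
side {'mtx': array([[385.23318138,   0.        , 279.21054255],
       [  0.        , 385.23318138, 207.44680606],
       [  0.        ,   0.        ,   1.        ]]), 'R': array([[-0.95446117, -0.29831518, -0.00345541],
       [-0.19684868,  0.63843719, -0.74407563],
       [ 0.22417512, -0.7095111 , -0.66808645]]), 't': array([ 542.25241931,  162.66180094, 1238.04937023])}
wrist {'mtx': array([[293.60016568,   0.        , 281.24091725],
       [  0.        , 293.60016568, 208.75017843],
       [  0.        ,   0.        ,   1.        ]]), 'T_tool_cam': array([[-3.80766865e-04, -9.62193771e-01, -2.72365567e-01,
         7.10795241e+01],
       [ 9.99999722e-01, -1.91907521e-04, -7.20041599e-04,
         7.31743967e-01],
       [ 6.40550540e-04, -2.72365766e-01,  9.62193577e-01,
        -1.17389746e+02],
       [ 0.00000000e+00,  0.00000000e+00,  0.00000000e+00,
         1.00000000e+00]])}
```

View pics/scene0.png

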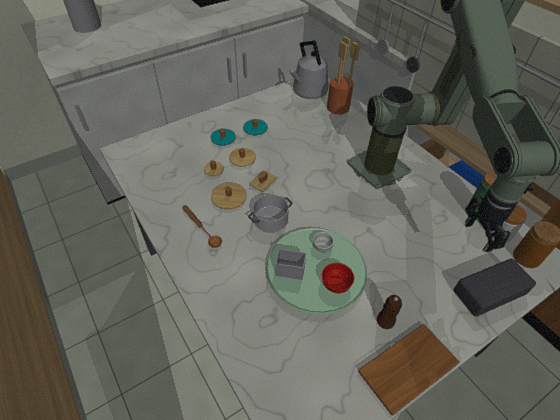

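View pics/side0.png

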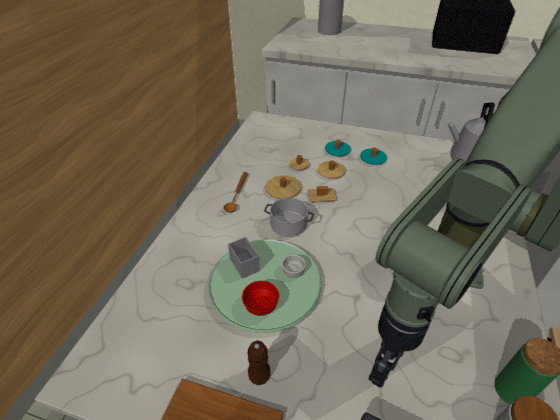

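The scene view shows the wooden lids: large (229,193), medium (242,156), small (213,168) and oblong (263,180). The pot is at (269,212), tin (290,262), dish (322,240), bowl (338,278), mill (390,312) and spoon (200,227). Both turquoise look-alikes are beyond the medium lid.

```bash
cat > h.py <<'E'
import numpy as np,cv2
from plant import ctrl,sensors,optics
def ray(n,uv,z,pose=None):
    c=optics.camera_params(n)
    if n=="wrist":
        p,R=pose;T=c["T_tool_cam"];Rw=R@T[:3,:3];o=p+R@T[:3,3]
    else: Rw=c["R"].T;o=-Rw@c["t"]
    uv=np.atleast_2d(np.array(uv,float));d=np.c_[uv,np.ones(len(uv))]@np.linalg.inv(c["mtx"]).T@Rw.T
    return o+d*((z-o[2])/d[:,2])[:,None]
def R(a): # tool down, closing axis y at angle a from world x
    y=np.array([np.cos(a),np.sin(a),0]);z=np.array([0,0,-1.]);return np.c_[np.cross(y,z),y,z]
def look(name):
    s=sensors.read_state();p,d=optics.grab_frame("wrist")
    np.savez(f"pics/{name}.npz",p=p,d=d,pos=s["eef_pos"],rot=s["eef_rot"]);cv2.imwrite(f"pics/{name}.png",p[...,::-1]);return p,d,(s["eef_pos"],s["eef_rot"])
E
python3 - <<'E'
from h import *
P={"large":(229,191,33,284,182),"med":(242,152,33,332,164),"small":(213,164,33,299,158),"obl":(263,176,33,322,190),"pot":(269,207,70,290,209),"tin":(290,255,94,244,248),"dish":(322,238,59,293,262),"bowl":(338,272,69,261,293),"mill":(387,325,0,259,381),"spoon":(200,227,5,240,190)}
for k,(u,v,z,a,b) in P.items(): print(k,ray("scene",(u,v),z)[0].round(),ray("side",(a,b),z)[0].round())
E
```

```text
large [ 607. -184.   33.] [ 606. -183.   33.]
med [ 451. -355.   33.] [ 453. -354.   33.]
small [ 588. -354.   33.] [ 593. -355.   33.]
obl [ 452. -184.   33.] [ 456. -178.   33.]
pot [538.  -4.  70.] [530.  -2.  70.]
tin [603. 223.  94.] [606. 231.  94.]
dish [456. 204.  59.] [459. 211.  59.]
bowl [500. 345.  69.] [511. 351.  69.]
mill [458. 546.   0.] [448. 552.   0.]
spoon [ 773. -106.    5.] [ 764. -119.    5.]
```

```bash
python3 - <<'E'
from h import *
for n,p in(("ves",(520,180,330)),("lids",(520,-250,300))):
    for a in(np.pi/2,-np.pi/2):
        q=ctrl.solve_ik(np.array(p,float),R(a));print(a,None if q is None else np.round(q,2))
    ctrl.move_ptp(np.array(p,float),R(np.pi/2)); look(n)
print(sensors.read_state()['t'])
E
```

```text
1.5707963267948966 [ 0.18  0.11  1.51 -0.    1.53 -1.39]
-1.5707963267948966 [ 0.18  0.11  1.51 -0.    1.53  1.75]
1.5707963267948966 [-0.6   0.18  1.48 -0.    1.48 -2.17]
-1.5707963267948966 [-0.6   0.18  1.48 -0.    1.48  0.97]
3.6583
```

View pics/ves.png

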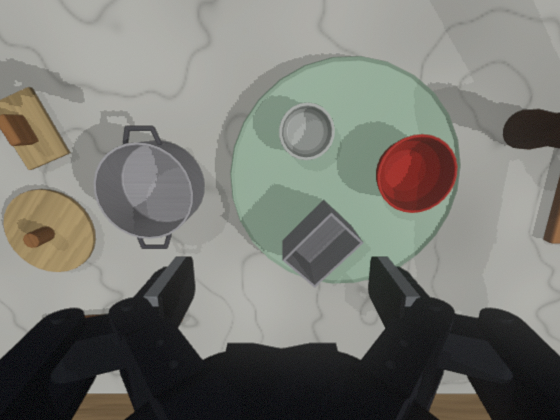

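View pics/lids.png

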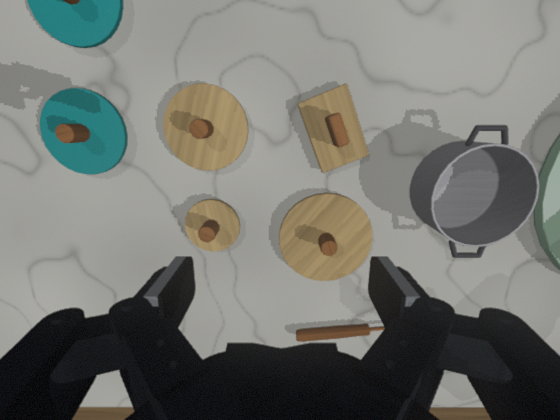

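```bash
cat > loc.py <<'E'
from h import *
def cloud(f):
    z=np.load(f"pics/{f}.npz");d=z["d"];c=optics.camera_params("wrist");T=c["T_tool_cam"]
    v,u=np.mgrid[:420,:560];uv1=np.stack([u,v,np.ones_like(u)],-1)@np.linalg.inv(c["mtx"]).T
    X=(uv1*d[...,None])@(z["rot"]@T[:3,:3]).T+z["pos"]+z["rot"]@T[:3,3];X[d==0]=-9e3;return X,z["p"]
def sel(X,c,r,lo,hi):
    m=(np.hypot(X[...,0]-c[0],X[...,1]-c[1])<r)&(X[...,2]>lo)&(X[...,2]<hi);return X[m]
def circ(P): (c,r)=cv2.minEnclosingCircle(P[:,:2].astype(np.float32));return np.round(c,1),round(r,1)
def rect(P): c,s,a=cv2.minAreaRect(P[:,:2].astype(np.float32));return np.round(c,1),np.round(s,1),round(a,1)
E
python3 - <<'E'
from loc import *
X,p=cloud("ves")
for n,c,h,r in(("pot",(534,-3),70,85),("dish",(457,207),59,60),("bowl",(505,348),69,70),("tin",(605,227),94,75)):
    P=sel(X,c,r,h-4,h+8);print(n,len(P),np.median(P[:,2]).round(1),circ(P),rect(P))
print("table",np.median(sel(X,(380,100),30,-20,20)[:,2]),"turntable",np.median(sel(X,(520,240),25,5,50)[:,2]))
P=sel(X,(455,548),60,100,160);print("mill",len(P),P.mean(0))
X,p=cloud("lids")
for n,c,r in(("large",(607,-184),85),("med",(452,-354),70),("small",(590,-354),55),("obl",(454,-181),65)):
    P=sel(X,c,r,9,22);K=sel(X,c,30,44,60);print(n,len(P),np.median(P[:,2]).round(1),circ(P),rect(P),"knob",len(K),circ(K),rect(K),K[:,2].max().round(1))
P=sel(X,(534,-3),85,66,78);print("pot",circ(P),rect(P))
P=sel(X,(770,-112),120,4,40);print("spoon",rect(P))
E
```

```text
pot 877 69.1 (array([5.334e+02, 3.000e-01]), 65.4) (array([5.331e+02, 5.000e-01]), array([128.6, 129.2]), 43.5)
dish 583 58.4 (array([455.9, 214.4]), 35.7) (array([455.6, 214.4]), array([70.6, 70.4]), 45.3)
bowl 901 68.2 (array([509.2, 358.5]), 52.0) (array([509.6, 358.1]), array([102.2, 102.2]), 0.3)
tin 634 93.1 (array([606.4, 236.2]), 53.4) (array([606.2, 235.8]), array([61.1, 90.3]), 47.1)
table -0.14730483098892933 turntable 23.56464421294453
mill 0 [nan nan nan]
large 6121 15.4 (array([ 609.2, -182.7]), 69.0) (array([ 608.8, -182.6]), array([136.5, 136.4]), 19.5) knob 228 (array([ 608.6, -182.8]), 11.7) (array([ 608.7, -183.1]), array([22. , 22.8]), 64.4) 51.7
med 5393 15.6 (array([ 452.7, -348.2]), 56.1) (array([ 453.1, -347.5]), array([110.2, 111.1]), 83.0) knob 309 (array([ 453.1, -348. ]), 11.8) (array([ 453.3, -347.7]), array([22.2, 22.4]), 89.8) 51.5
small 1928 15.3 (array([ 589. , -347.9]), 40.0) (array([ 588.7, -347.9]), array([78.5, 78.3]), 88.3) knob 239 (array([ 589.1, -347.9]), 11.7) (array([ 588.7, -347.9]), array([22.7, 22. ]), 86.8) 51.4
obl 3399 15.7 (array([ 454.2, -178.5]), 58.0) (array([ 454.2, -177.9]), array([98.1, 68.2]), 21.6) knob 445 (array([ 454.2, -178.1]), 20.2) (array([ 454.3, -177.9]), array([39.8, 16.2]), 21.5) 51.8
pot (array([5.329e+02, 4.000e-01]), 65.7) (array([ 5.332e+02, -3.000e-01]), array([128.6, 129.6]), 6.6)
spoon (array([ 734.2, -168.4]), array([129.1, 138.6]), 23.5)<stdin>:6: RuntimeWarning: Mean of empty slice.
  ret = um.true_divide(
```

```bash
cat > pp.py <<'E'
from h import *
from loc import *
def pick(c,a,name):
    Q=R(a);ctrl.gripper_to(55,60)
    ctrl.move_ptp(np.array([*c,110.]),Q);ctrl.move_l(np.array([*c,47.]),vel=120)
    ctrl.gripper_to(5,60);s=sensors.read_state();print("grip",s["grip_width"].round(1),s["grasp_force"],s["eef_pos"].round(1))
    ctrl.move_l(np.array([*c,220.]),vel=200);look(name)
    s=sensors.read_state();print("lifted",s["grip_width"].round(1),s["force"].round(1))
def place(c,rim,a,name):
    Q=R(a);z=rim+40.
    ctrl.move_ptp(np.array([*c,220.]),Q);ctrl.move_l(np.array([*c,z+12]),vel=150);ctrl.hold(.2)
    hit=ctrl.move_l(np.array([*c,z-3]),vel=25,threshold=5)
    s=sensors.read_state();print("hit",hit,"dz",(s["eef_pos"]-[*c,z]).round(1),s["force"].round(1))
    if s["eef_pos"][2]>z+4: print("HIGH, not released");return False
    ctrl.gripper_to(55);ctrl.move_l(np.array([*c,220.]),vel=200);look(name);print("t",sensors.read_state()["t"]);return True
ang=lambda c:np.arctan2(c[1],c[0])+1.5
E
python3 - <<'E'
from pp import *
l,v=(589,-347.9),(455.8,214.4)
pick(l,ang(l),"s_lift");place(v,59,ang(v),"s_done")
E
```

```text
Traceback (most recent call last):
  File "pp.py", line 6, in pick
    ctrl.gripper_to(5,60);s=sensors.read_state();print("grip",s["grip_width"].round(1),s["grasp_force"],s["eef_pos"].round(1))
                                                              ^^^^^^^^^^^^^^^^^^^^^
AttributeError: 'float' object has no attribute 'round'
```

```bash
python3 -c "
import cv2,numpy as np
cv2.imwrite('pics/s2.png',np.hstack([cv2.resize(cv2.imread(f'pics/{n}.png'),(400,300)) for n in('s_lift','s_done')]))"
```

```text
[ WARN:0@0.018] global loadsave.cpp:275 findDecoder imread_('pics/s_lift.png'): can't open/read file: check file path/integrity
Traceback (most recent call last):
cv2.error: OpenCV(4.12.0) /io/opencv/modules/imgproc/src/resize.cpp:4208: error: (-215:Assertion failed) !ssize.empty() in function 'resize'
```

Now gripped; rerunning pick would reopen harmlessly in place but wastes time, so I lift from here.

```bash
sed -i 's/s\["grip_width"\].round(1)/round(float(s["grip_width"]),1)/' pp.py; python3 - <<'E'
from pp import *
l,v=(589,-347.9),(455.8,214.4)
s=sensors.read_state();print(s["t"],s["grip_width"],s["grasp_force"],s["eef_pos"],s["force"])
ctrl.move_l(np.array([*l,220.]),vel=200);look("s_lift");s=sensors.read_state();print(s["grip_width"],s["force"])
place(v,59,ang(v),"s_done")
X,p=cloud("s_done")
K=sel(X,v,30,59+34,59+60);P=sel(X,v,60,63,75);print(circ(K),K[:,2].max(),circ(P),P[:,2].min(),np.median(P[:,2]))
cv2.imwrite('pics/s2.png',np.hstack([cv2.resize(cv2.imread(f'pics/{n}.png'),(400,300)) for n in('s_lift','s_done')]))
E
```

```text
6.0333 22.44482287996634 59.09211874008179 [ 589.95886981 -348.62107742   48.57789838] [0.43224666 0.29083816 4.20101665]
22.446977907789996 [-0.64830759 -0.79019009 -1.29860973]
hit True dz [0.1 0.  1.8] [ 0.1 -0.1  3.7]
t 11.925
(array([455.6, 216.4]), 11.8) 103.95033726356708 (array([455.7, 216.5]), 39.9) 63.03376946675509 67.85847936098192
```

View pics/s2.png

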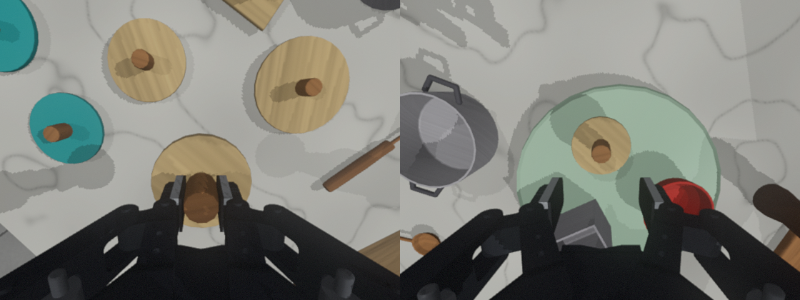

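The small lid hung level in the grip. In the right half it sits centred on the dish at about (601,145), and its plate top is at the seated height. On to the medium and oblong lids.

```bash
python3 - <<'E'
from pp import *
def chk(n,v,rim):
    X,p=cloud(n);K=sel(X,v,30,rim+34,rim+60);P=sel(X,v,75,rim+4,rim+16)
    print(n,"want",v,"knob",circ(K),rect(K),"plate",circ(P),rect(P),np.median(P[:,2])-rim)
l,v=(453,-347.9),(509.4,358.3)
pick(l,ang(l),"m_lift")
if place(v,69,ang(v),"m_done"):
    chk("m_done",v,69)
    l,v=(454.2,-178),(606.3,236)
    a=np.radians(111.5);pick(l,a,"o_lift")
    if place(v,94,np.radians(47.1),"o_done"): chk("o_done",v,94)
cv2.imwrite('pics/m2.png',np.hstack([cv2.resize(cv2.imread(f'pics/{n}.png'),(400,300)) for n in('m_done','o_done')]))
E
```

```text
grip 22.7 59.02708053588867 [ 453.8 -348.7   48.4]
lifted 22.6 [-0.4 -0.2 -1.3]
hit True dz [0.1 0.  1.3] [-0.3 -0.9  3.4]
t 21.4833
m_done want (509.4, 358.3) knob (array([508.8, 360.2]), 11.9) (array([508.8, 359.9]), array([22.7, 22.9]), 30.8) plate (array([508.8, 360.6]), 55.9) (array([508.7, 360.4]), array([110.8, 110.8]), 52.9) 8.583554836807537
grip 14.8 59.34877038002014 [ 455.  -178.6   48. ]
lifted 14.8 [ 0.8 -0.2 -1.1]
hit True dz [0.1 0.1 1. ] [-0.5  0.2  3.8]
t 29.95
o_done want (606.3, 236) knob (array([604.9, 236.6]), 20.3) (array([605.4, 237.1]), array([15.7, 39.9]), 46.9) plate (array([605.6, 237.5]), 58.4) (array([605.5, 236.7]), array([68.2, 98. ]), 47.1) 8.586166190134108
```

View pics/m2.png

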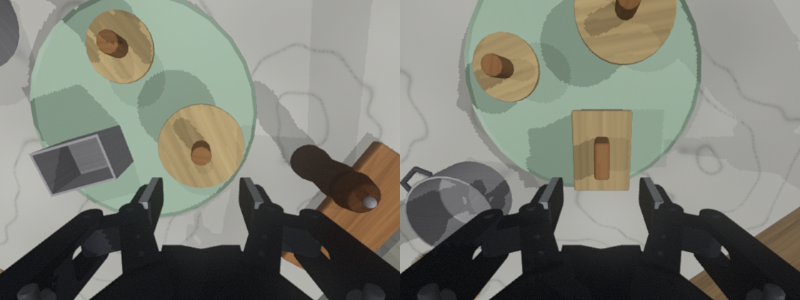

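The medium lid at (200,147) lies level on the bowl. The oblong lid at (602,150) is aligned with the tin, and both are at the seated height. The large lid is next, then a final check from the overview pose.

```bash
python3 - <<'E'
from pp import *
l,v=(608.8,-182.8),(533.2,0.3)
pick(l,ang(l),"l_lift")
ok=place(v,70,ang(v),"l_done")
ctrl.move_ptp(np.array([480,180,340.]),R(np.pi/2));look("end");X,p=cloud("end")
for n,v,rim in(("pot",(533.2,.3),70),("dish",(455.8,214.4),59),("bowl",(509.4,358.3),69),("tin",(606.3,236),94)):
    K=sel(X,v,30,rim+36,rim+60);P=sel(X,v,80,rim+5,rim+14)
    A=np.c_[P[:,:2]-v,np.ones(len(P))];f=np.linalg.lstsq(A,P[:,2],rcond=None)[0]
    print(n,v,"knob",circ(K)[0] if len(K) else None,"plate",circ(P),"top-rim",(f[2]-rim).round(1),"slope",f[:2].round(3))
E
```

```text
grip 22.1 59.25711929798126 [ 609.8 -183.3   48.5]
lifted 22.3 [-0.1  0.5 -1.8]
hit True dz [0.  0.1 1.5] [-1.1  0.7  4.4]
t 37.3333
pot (533.2, 0.3) knob [532.7   2.1] plate (array([532.9,   1.8]), 69.3) top-rim 8.4 slope [-0.001 -0.001]
dish (455.8, 214.4) knob [455.6 216.9] plate (array([455.7, 217.1]), 40.0) top-rim 8.9 slope [-0.002 -0.002]
bowl (509.4, 358.3) knob [508.6 360.4] plate (array([508.8, 360.2]), 56.0) top-rim 8.5 slope [-0.001  0.   ]
tin (606.3, 236) knob [604.1 235. ] plate (array([604.6, 236.9]), 58.6) top-rim 8.4 slope [0.001 0.006]
```

View pics/end.png

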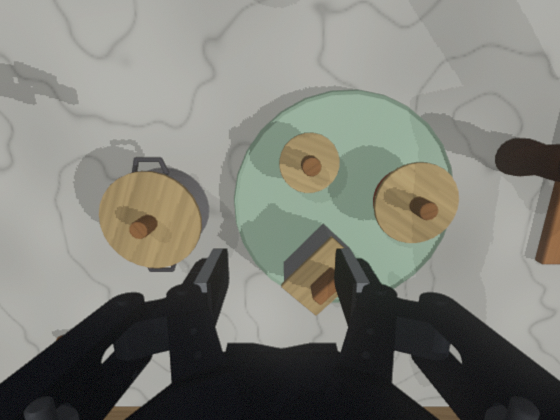

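All four lids are seated level: large on the pot (150,220), small on the dish (310,162), medium on the bowl (416,202) and oblong on the tin (318,280). The arm is clear of everything.

```bash
python3 -c "
from plant import ctrl
print(ctrl.finish_job())"
```

```text
the job is handed in; nothing more can be done
None
```

I put all four lids on their vessels and handed the job in after about 40 s; the last camera check showed each lid level, at seated height and within about 3 mm of centre, but no verdict came back.

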